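# Balance check of a specimen carrier on a domed pivot stand

## Robot

A 7-joint arm with a two-finger parallel gripper is mounted at the origin on the work surface. World frame = base frame: x ahead of the robot, y to its left, z up, the work surface at z = 0. Lengths are in m, angles in rad, forces in N, time in s.
With the tool pointing down it reaches from about 0.425 to 0.925 m from the base axis. Payload 6.8 kg.
Tool frame: the origin (TCP) lies at the very end of the fingers, on their centre line; the grasp point (between the pads) lies 19 mm behind it; z points along the fingers, y is the line along which they close (so a half turn about z gives the same grasp; the last joint's range is limited). The gripper opens to 85 mm and grips with 20 to 120 N. Pads are 22 mm wide; open, the fingers measure 114 mm over their backs; the gripper's body (76 mm by 85 mm) begins 54 mm behind the grasp point. The pads swing forward as they close: fully open they stand 13 mm farther back than shut.
Start: joints at [1.177, 0.477, 0.022, 1.555, -0.011, 1.109, -0.083], TCP at [0.19, -0.648, 0.231] pointing down, gripper open.
Joint ranges: [-2.96, 2.96], [-0.34, 2.1], [-1.41, 1.46], [0.24, 2.44], [-1.37, 4.51], [0.17, 1.92], [-2.96, 2.96]. Speed limits (rad/s): [2.39, 2.39, 3.14, 3.14, 3.14, 3.14, 3.14].

## Interface

Orientations are given as a rotation vector (axis times angle).
In Python, from bench import monitor, optics, r gives the robot as it stands.
- The arm moves only by the shell command python3 -m crank 'ROWS' [OPENING] [FORCE]. ROWS is JSON, a list of rows, each a list of 2 entries, a list of its own where there are three numbers: the shift along the tool's x, y, z in cm, then the turn, a rotation vector about the tool's x, y, z in rad. A call has 1 to 5 rows; each row shifts and turns the commanded pose from where the row before left it, along the tool's axes as they then stand; what a row does not reach is not made up. A row lasts 1/10 s, in which the tool goes at most 50 mm and 8.59 degrees, less where a joint would pass 70% of its speed; a pose out of reach is approached as far as the arm can. A call is refused whole if a number of a shift passes 5 or a number of a turn 0.15, either way. A call with a gripper value outside its range is refused whole. OPENING is the finger opening in cm, from 0 to 8.54, set as the call begins (- or left out, the last holds). The fingers move at their own pace and stop on an object; FORCE is the grip in N (left out, the last holds). Time passes only in rows, so rows that do not move let the fingers close. It gives the time, the measured TCP pose, the force, the opening and the grip force at its end, in the units of the state.
- monitor.get_obs(): the state, without advancing time (a new reading comes with each control period).
- optics.grab_frame(name): name is "scene" or "top"; returns (picture, depth): 480x640x3 uint8, red, green, blue; 480x640 float32, m along the optical axis (not along the pixel's ray), 0 where there is no reading.
- optics.camera_model(name): a dict with "vertical_fov" (degrees; the focal length in pixels is half the picture's height over the tangent of half this angle, whatever the lens; pixels are square), "cx", "cy" (the principal point, pixels), "D" ([k1, k2, p1, p2, k3] as OpenCV has them; the pictures are not rectified), "R" (3x3) and "t" (3): a world point X has camera coordinates R X + t. Camera axes: x right, y down, z forward; pixel columns grow to the right and rows downward; lengths in m; the calibration is good to about 2 mm. A picture is of the moment at which its call begins. camera_model takes no time and is no camera call.
- r.hand_in(): hands the job in; it is judged then, once.
The state is a dict: "clock": time; "joints": joint angles; "qvel": joint speeds; "tau": joint torques, N m; "tcp_pos": TCP position; "orientation": TCP orientation; "contact_force": force on the tool from outside, world axes, zero at the start; "moment": the same for the moment, N m; "grip_width": finger opening in m; "gripper_force": force on a finger pad.
Only numpy, scipy, OpenCV 4.12 (cv2) and the standard library are available. Lean on these libraries where they do the work, as an engineer would, in place of code of your own. Each camera call takes 0.05 s, during which the arm holds its last target. There are 200 camera calls.

## Task

Check the two-disc specimen carrier for balance: lift it from the bench and set it down gently, discs up, with its middle on the crown of the domed stand (not the flat-topped one), then let go so that it rests there by itself, balanced and close to level. Leave the plain bar where it lies.

Things in the scene. Friction and masses are not known exactly. Their poses are not given: they have to be found in the camera images.
- carrier: The specimen carrier: a loose bare aluminium bar 100 x 30 x 18 mm, about 0.17 kg, with two low dark steel discs (22 mm across, 6 mm high, centred 34 mm either side of the middle) on its top; the underside is flat and plain, and it balances at its middle. It lies discs up on the bench. Origin: centre of the underside; x along the 100 mm length, y across the 30 mm width, z up through the disc side. Its middle, between the discs, is free to be gripped across the 30 mm width.
- plain_bar: A bystander: a loose bare aluminium bar of the same 100 x 30 x 18 mm but with no discs, about 0.15 kg, lying on the bench. Origin: centre of the underside; x along the length, z up. To be left alone.
- domed_stand: The domed pivot stand: a steel drum 84 mm in diameter on a foot 92 mm in diameter, fixed to the bench, with a smoothly convex top: its edge is 45 mm and its crown, on the axis, 57.9 mm above the bench; the dome's radius of curvature is 75 mm. A bar laid centrally on the crown stays balanced; laid off-centre by 8 mm it tips about 7 degrees but stays, and by 20 mm it slides off. Origin: centre of the underside, on the bench; z up the axis.
- flat_stand: A bystander: a steel drum of the same 84 mm diameter and foot, fixed to the bench, but with a flat top 57.9 mm above the bench, marked by four dark screw holes 12 mm wide around its middle; the domed stand's top has none. Origin: centre of the underside; z up.
Mind the look-alikes: they are no part of the job. Leave any green, orange or turquoise look-alike of the carrier alone.

How it is judged:
By the outcome, as a careful person would: the job done as asked, in the order asked, and still so for the second after the job is handed in, with the robot touching nothing.
It also fails if it takes over 43 s, if anything falls off the work surface, if the arm or the gripper's body presses on something with over 40 N, if the wrist force passes 120 N, or if a joint passes its speed limit or range.

## Working session

There is one attempt and no reset: what is moved stays moved. The work goes in short steps, Python scripts to look and compute and a shell command to move; the robot and the scene stay as the last step left them, time stands still between calls to the robot, and variables do not carry over. Pictures are saved under pics/ and viewed, at most 10 in all, crops included, and the job is handed in when it is done.

```bash
mkdir -p pics
cat > h.py <<'E'
import numpy as np,cv2,pickle
from bench import monitor,optics,r
from scipy.spatial.transform import Rotation as Ro
def cam(n):
    m=optics.camera_model(n);f=240/np.tan(np.radians(m["vertical_fov"])/2)
    return np.array([[f,0,m["cx"]],[0,f,m["cy"]],[0,0,1]]),np.array(m["D"],float),np.array(m["R"]),np.array(m["t"])
def pix2plane(n,uv,z):
    K,D,R,t=cam(n);p=cv2.undistortPoints(np.array(uv,float).reshape(-1,1,2),K,D)[:,0]
    d=np.c_[p,np.ones(len(p))]@R;c=-R.T@t
    return c+d*((z-c[2])/d[:,2])[:,None]
def proj(n,X):
    K,D,R,t=cam(n);return cv2.projectPoints(np.array(X,float).reshape(-1,3),cv2.Rodrigues(R)[0],t,K,D)[0][:,0]
def grab(n,tag):
    im,d=optics.grab_frame(n);cv2.imwrite(f"pics/{tag}.png",im[:,:,::-1]);np.save(f"{tag}_d.npy",d);return im,d
E
python3 - <<'E'
from h import *
for n in("scene","top"):
    grab(n,n+"0");K,D,R,t=cam(n);print(n,-R.T@t,K[0,0],D)
o=monitor.get_obs();print(o["clock"],o["tcp_pos"],Ro.from_rotvec(o["orientation"]).as_matrix().round(3),o["grip_width"])
E
```

```text
scene [1.274754   0.47933376 0.94193278] 590.417553456162 [-0.08528292  0.          0.          0.          0.        ]
top [ 0.32966031 -0.01453632  1.05578256] 523.6181043159659 [-0.07161801  0.          0.          0.          0.        ]
0.1 [ 0.19011999 -0.64709368  0.23040696] [[ 0.959  0.282 -0.001]
 [ 0.282 -0.959  0.002]
 [-0.    -0.002 -1.   ]] 0.08529755794057588
```

View pics/top0.png

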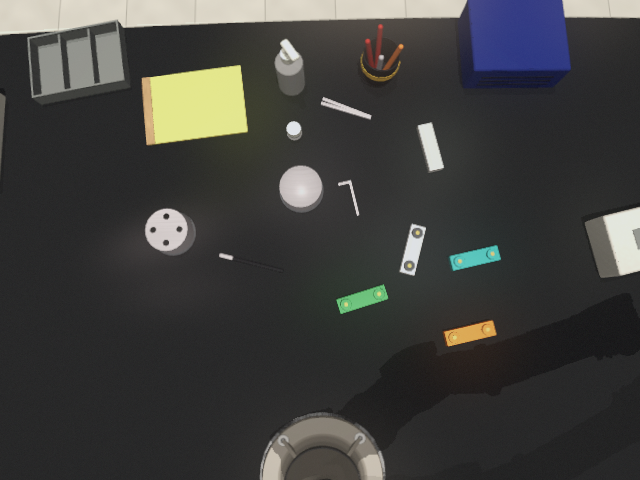

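View pics/scene0.png

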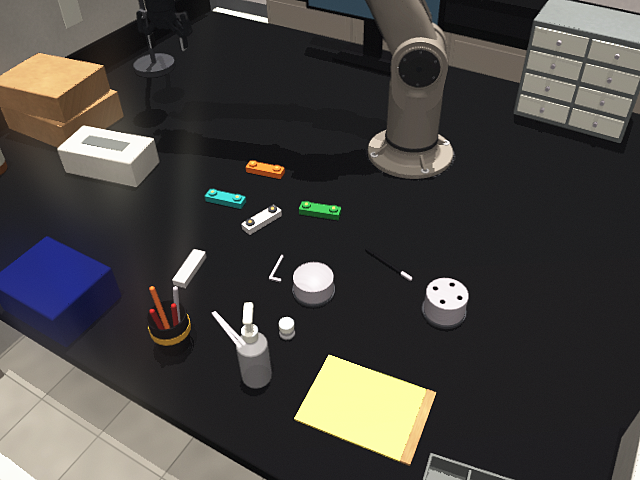

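The top view shows the carrier at about (413,250) and the domed stand at (301,188). The flat stand, with its holes, is at (167,231) and the plain bar at (430,147). The scene view agrees: carrier (262,219), dome (313,282).

```bash
cat > m.py <<'E'
from h import *
def blob(im,c,w,th):
    u,v=c;m=np.zeros(im.shape[:2],np.uint8);s=np.s_[v-w:v+w,u-w:u+w]
    g=im.min(2);m[s]=(g[s]>th)*255
    k=max(cv2.findContours(m,0,1)[0],key=cv2.contourArea);return k
if __name__=="__main__":
    for n,c,dc in(("top",(413,250),(301,188)),("scene",(262,219),(313,282))):
        im=cv2.imread(f"pics/{n}0.png");d=np.load(n+"0_d.npy")
        k=blob(im,c,32,90);h=cv2.convexHull(k);P=pix2plane(n,h[:,0],.018)
        rc=cv2.minAreaRect((P[:,:2]*1000).astype(np.float32));print(n,"carrier",rc,cv2.minAreaRect(h))
        # depth cloud of dome
        K,D,R,t=cam(n);v,u=np.mgrid[dc[1]-40:dc[1]+40,dc[0]-40:dc[0]+40];z=d[v,u].ravel()
        p=cv2.undistortPoints(np.c_[u.ravel(),v.ravel()].astype(float).reshape(-1,1,2),K,D)[:,0]
        X=(np.c_[p,np.ones(len(p))]*z[:,None]-t)@R
        X=X[(z>0)&(X[:,2]>.043)&(X[:,2]<.07)]
        rc=cv2.minEnclosingCircle((X[X[:,2]>.046][:,:2]*1000).astype(np.float32))
        A=np.c_[2*X,np.ones(len(X))];s=np.linalg.lstsq(A,(X**2).sum(1),rcond=None)[0]
        print("dome depth",len(X),rc,"median",np.median(X,0),"max",X[:,2].max(),"sphere",s[:3])
        Q=np.array([[rc[0][0]/1000+.042*np.cos(a),rc[0][1]/1000+.042*np.sin(a),.045] for a in np.linspace(0,6.28,60)])
        cv2.polylines(im,[proj(n,Q).astype(int).reshape(-1,1,2)],True,(0,0,255),1)
        cv2.drawContours(im,[k],-1,(0,255,0),1)
        x0,y0=min(c[0],dc[0])-60,min(c[1],dc[1])-60
        cv2.imwrite(f"pics/{n}_c.png",cv2.resize(im[y0:y0+200,x0:x0+240],None,fx=3,fy=3))
E
python3 m.py; python3 -c "
import cv2
cv2.imwrite('pics/both.png',cv2.resize(cv2.hconcat([cv2.imread('pics/top_c.png'),cv2.imread('pics/scene_c.png')]),(800,340)))"
```

```text
top carrier ((437.09619140625, -192.17691040039062), (31.457406997680664, 102.07402801513672), 73.33539581298828) ((412.3529968261719, 249.0882568359375), (15.764815330505371, 50.44740676879883), 14.03624439239502)
dome depth 1343 ((565.2055053710938, 27.9346923828125), 41.54487609863281) median [0.56316982 0.02773635 0.05064487] max 0.06046989735242567 sphere [ 0.56533237  0.02791518 -0.00558523]
scene carrier ((443.35064697265625, -183.8765869140625), (45.985652923583984, 111.1257095336914), 73.44039916992188) ((261.4117736816406, 218.8529510498047), (14.234382629394531, 42.703147888183594), 59.03623962402344)
dome depth 966 ((567.8531494140625, 33.550357818603516), 42.57183074951172) median [0.57549726 0.03663267 0.05188741] max 0.06161860161386752 sphere [ 0.56783441  0.03198299 -0.00360606]
```

View pics/both.png

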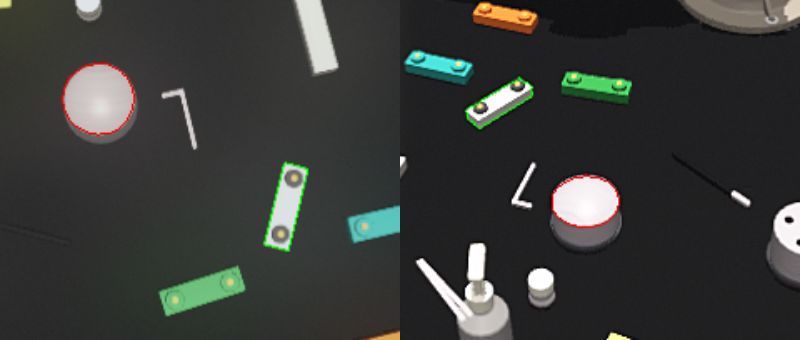

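The overlays fit well. The carrier is at about (0.437,-0.192) with yaw -16.7°, and the dome axis is at about (0.566,0.030). Next I align the yaw and move over the carrier.

```bash
cat > w.py <<'E'
import sys
from h import *
# target x y z yaw -> remaining shift (tool cm) and turn
def to(T):
    o=monitor.get_obs();R=Ro.from_rotvec(o["orientation"]).as_matrix();x,y,z,yaw=T
    c,s=np.cos(yaw),np.sin(yaw);G=np.array([[c,s,0],[s,-c,0],[0,0,-1]])
    print("t",round(o["clock"],2),"tcp",np.round(o["tcp_pos"],4),"shift cm",(R.T@(np.array([x,y,z])-o["tcp_pos"])*100).round(2),"turn",Ro.from_matrix(R.T@G).as_rotvec().round(3),"F",np.round(o["contact_force"],1),"w",round(o["grip_width"],4),"g",round(o["gripper_force"],1))
if __name__=="__main__": to([float(a) for a in sys.argv[1:5]])
E
python3 -m crank '[[[0,0,0],[0,0,0.145]],[[0,0,0],[0,0,0.145]],[[0,0,0],[0,0,0.145]],[[0,0,0],[0,0,0.14]]]' 5.6 30
python3 -m crank '[[[0.9,-4.2,0],[0,0,0]],[[0.9,-4.2,0],[0,0,0]],[[0.9,-4.2,0],[0,0,0]],[[0.9,-4.2,0],[0,0,0]],[[0.9,-4.2,0],[0,0,0]]]'
python3 -m crank '[[[0.9,-4.2,0],[0,0,0]],[[0.9,-4.2,0],[0,0,0]],[[0.9,-4.2,0],[0,0,0]],[[0.9,-4.2,0],[0,0,0]],[[0.9,-4.2,0],[0,0,0]]]'
python3 -m crank '[[[0,0,0],[0,0,0]],[[0,0,0],[0,0,0]]]'
python3 w.py 0.437 -0.192 0.12 -0.2915
```

```text
clock: 0.5
tcp_pos: [0.1902, -0.6473, 0.2307]
orientation: [-3.107, 0.462, 0.001]
contact_force: [0.1, -0.6, -0.4]
grip_width: 0.056
gripper_force: 0.0
clock: 1.0
tcp_pos: [0.2938, -0.4573, 0.231]
orientation: [-3.108, 0.453, 0.001]
contact_force: [1.0, -0.2, -0.3]
grip_width: 0.056
gripper_force: 0.0
clock: 1.5
tcp_pos: [0.3967, -0.269, 0.2312]
orientation: [3.109, -0.453, -0.0]
contact_force: [0.1, 0.2, -0.8]
grip_width: 0.0559
gripper_force: 0.0
clock: 1.7
tcp_pos: [0.3965, -0.27, 0.2311]
orientation: [3.109, -0.449, -0.001]
contact_force: [-1.1, 0.4, -0.0]
grip_width: 0.056
gripper_force: 0.0
t 1.7 tcp [ 0.3965 -0.27    0.2311] shift cm [ 1.68 -8.63 11.11] turn [0.    0.    0.005] F [-1.1  0.4 -0. ] w 0.056 g 0.0
```

```bash
python3 -m crank '[[[0.56,-2.9,0],[0,0,0.005]],[[0.56,-2.9,0],[0,0,0]],[[0.56,-2.83,2],[0,0,0]],[[0,0,4],[0,0,0]],[[0,0,4],[0,0,0]]]' >/dev/null
python3 -m crank '[[[0,0,1.1],[0,0,0]],[[0,0,2],[0,0,0]],[[0,0,0],[0,0,0]]]' >/dev/null
python3 w.py 0.437 -0.192 0.004 -0.2915
python3 - <<'E'
from h import *
a,_=grab("top","t1");b,_=grab("scene","s1")
cv2.imwrite("pics/g1.png",cv2.hconcat([cv2.resize(a[180:310,340:470],(400,400),interpolation=2),cv2.resize(b[120:250,190:320],(400,400),interpolation=2)])[:,:,::-1])
E
```

```text
t 2.5 tcp [ 0.4357 -0.1939  0.0991] shift cm [ 0.1  -0.22  9.51] turn [ 0.     0.004 -0.005] F [0.2 0.7 0.5] w 0.0561 g 0.0
```

View pics/g1.png

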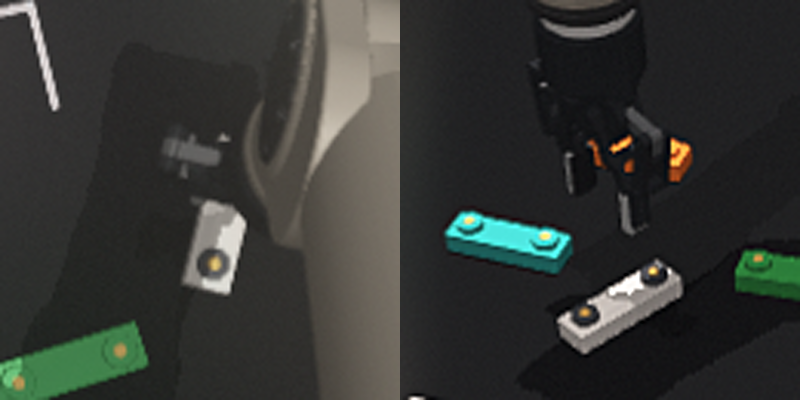

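The gripper sits above the carrier with its fingers straddling it. In the scene view the discs are at about (249.8,222.4) and (272.6,208.1), which I use to cross-check the centre.

Run:
```python
from h import *
for n,uv in(("scene",[(249.8,222.4),(272.6,208.1)]),):
    P=pix2plane(n,uv,.024);print(P,P.mean(0),np.arctan2(*(P[1]-P[0])[1::-1]))
im=cv2.imread("pics/top0.png")
for n in("top","scene"):
    im=cv2.imread(f"pics/{n}0.png")
    q=proj(n,[[.437+s*.034*.958,-.192-s*.034*.287,.024] for s in(-1,1)]);print(n,q)
    hsv=cv2.cvtColor(im,40)
    c=(413,250) if n=="top" else (262,219)
    m=np.zeros(im.shape[:2],np.uint8);s=np.s_[c[1]-32:c[1]+32,c[0]-32:c[0]+32]
    x=im.astype(int);m[s]=((x[...,2]-x[...,0]>30)*255).astype(np.uint8)[s]
    nn,_,st,ce=cv2.connectedComponentsWithStats(m);print([(a[4],b) for a,b in zip(st,ce)][1:])
```

```text
[[ 0.4731713  -0.19659649  0.024     ]
 [ 0.40395713 -0.17845743  0.024     ]] [ 0.43856422 -0.18752696  0.024     ] 2.8852851915374
top [[408.70701589 265.21196327]
 [416.86348546 232.32189164]]
[(np.int32(18), array([417.27777778, 232.11111111])), (np.int32(20), array([409.1 , 265.05]))]
scene [[271.18197977 207.71642383]
 [248.88912531 220.79839576]]
[(np.int32(5), array([236.8, 196.4])), (np.int32(11), array([271.81818182, 207.81818182])), (np.int32(12), array([249.5, 221. ]))]
```

```bash
python3 -m crank '[[[0.1,-0.4,2],[0,0,0]],[[0,0,2.5],[0,0,0]],[[0,0,2.5],[0,0,0]],[[0,0,1.5],[0,0,0]],[[0,0,0.8],[0,0,0]]]' >/dev/null
python3 -m crank '[[[0,0,0],[0,0,0]],[[0,0,0],[0,0,0]]]' >/dev/null
python3 w.py 0.4375 -0.1905 0.003 -0.2915
```

```text
t 3.3 tcp [ 0.4403 -0.1899  0.0084] shift cm [-0.26  0.14  0.54] turn [ 0.    -0.002 -0.003] F [ 0.8  0.4 -0.5] w 0.056 g 0.0
```

```bash
python3 -m crank '[[[-0.25,0.1,0.2],[0,0,0]],[[0,0,0.3],[0,0,0]],[[0,0,0],[0,0,0]]]' >/dev/null
python3 w.py 0.4375 -0.1905 0.003 -0.2915
python3 -m crank '[[[0,0,0],[0,0,0]],[[0,0,0],[0,0,0]],[[0,0,0],[0,0,0]],[[0,0,0],[0,0,0]],[[0,0,0],[0,0,0]]]' 2.5 40
python3 w.py 0.4375 -0.1905 0.003 -0.2915
```

```text
t 3.6 tcp [ 0.4367 -0.1897  0.0024] shift cm [ 0.1   0.05 -0.06] turn [ 0.    -0.    -0.003] F [0.3 0.6 0.7] w 0.0562 g 0.0
clock: 4.1
tcp_pos: [0.4369, -0.1899, 0.0026]
orientation: [3.107, -0.461, 0.0]
contact_force: [-0.7, -0.0, 4.9]
grip_width: 0.0291
gripper_force: 40.0
t 4.1 tcp [ 0.4369 -0.1899  0.0026] shift cm [ 0.08  0.04 -0.04] turn [ 0.    -0.    -0.003] F [-0.7 -0.   4.9] w 0.0291 g 40.0
```

```bash
python3 -m crank '[[[0,0,-1],[0,0,0]],[[0,0,-2.5],[0,0,0]],[[0,0,-3],[0,0,0]],[[0,0,-3],[0,0,0]],[[0,0,-1],[0,0,0]]]'
python3 -m crank '[[[0.7,-2,0],[0,0,0]],[[0.9,-4,0],[0,0,0]],[[0.9,-4,0],[0,0,0]],[[0.9,-4,0],[0,0,0]],[[0.9,-4,0],[0,0,0]]]' >/dev/null
python3 -m crank '[[[0.9,-4,0],[0,0,0]],[[0.6,-2,0],[0,0,0]],[[0,0,0],[0,0,0]],[[0,0,0],[0,0,0]]]' >/dev/null
python3 w.py 0.566 0.030 0.075 -0.2915
python3 - <<'E'
from h import *
a,_=grab("top","t2");b,_=grab("scene","s2")
cv2.imwrite("pics/g2.png",cv2.hconcat([cv2.resize(a[120:260,230:370],(400,400),interpolation=2),cv2.resize(b[190:330,240:380],(400,400),interpolation=2)])[:,:,::-1])
E
```

```text
clock: 4.6
tcp_pos: [0.4381, -0.19, 0.1101]
orientation: [3.107, -0.461, 0.007]
contact_force: [0.3, 0.6, -1.7]
grip_width: 0.0291
gripper_force: 40.2
t 5.5 tcp [0.561  0.0232 0.1064] shift cm [ 0.29 -0.8   3.13] turn [ 0.001  0.002 -0.002] F [ 0.3  0.2 -2. ] w 0.029 g 40.1
```

View pics/g2.png

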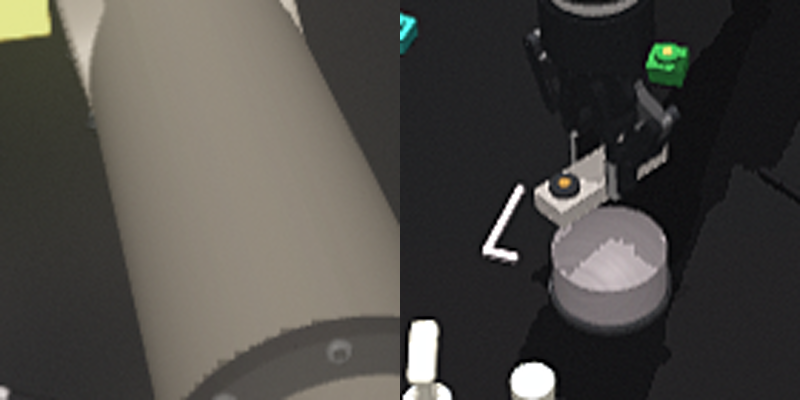

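The top view is blocked by the arm. In the scene view the carrier is held level, discs up, above the dome, with its near disc at about (298,254). I compare this disc with where the TCP says it should be.

Run:
```python
from h import *
im=cv2.imread("pics/s2.png").astype(int)
m=np.zeros((480,640),np.uint8);s=np.s_[245:265,285:312];m[s]=((im[...,2]-im[...,0]>30)*255).astype(np.uint8)[s]
st,ce=cv2.connectedComponentsWithStats(m)[2:];print(st[1:,4],ce[1:])
o=monitor.get_obs();T=np.array(o["tcp_pos"]);R=Ro.from_rotvec(o["orientation"]).as_matrix()
i=1+st[1:,4].argmax();z=T[2]-.0026+.024
P=pix2plane("scene",[ce[i]],z)[0];mid=P[:2]-.034*R[:2,0]
print("mid",mid,"tcp",T,"tool offset mm",R[:2,:2].T@(mid-T[:2])*1000)
G=np.array([.568,.0328]);print("shift needed cm (tool xy), scene-relative",R[:2,:2].T@(G-mid)*100)
```

```text
[16] [[297.  253.5]]
mid [0.56154791 0.0241103 ] tcp [0.56079119 0.0216532  0.10664105] tool offset mm [ 0.00757644 -2.57097383]
shift needed cm (tool xy), scene-relative [ 0.36387073 -1.01931234]
```

```bash
python3 -m crank '[[[0.2,-0.5,0],[0,0,0]],[[0.15,-0.5,0],[0,0,0]],[[0,0,1],[0,0,0]],[[0,0,1],[0,0,0]],[[0,0,0.8],[0,0,0]]]' >/dev/null
python3 -m crank '[[[0,0,0.6],[0,0,0]],[[0,0,0.4],[0,0,0]],[[0,0,0],[0,0,0]],[[0,0,0],[0,0,0]]]' >/dev/null
python3 w.py 0.567 0.0305 0.0605 -0.2915
python3 - <<'E'
from h import *
im,_=grab("scene","s3");im=im[:,:,::-1].astype(int)
o=monitor.get_obs();T=np.array(o["tcp_pos"]);R=Ro.from_rotvec(o["orientation"]).as_matrix()
z=T[2]-.0026+.024;q=proj("scene",[np.r_[T[:2]+.034*R[:2,0],z]])[0].astype(int);print(q)
m=np.zeros((480,640),np.uint8);s=np.s_[q[1]-12:q[1]+15,q[0]-14:q[0]+14];m[s]=((im[...,2]-im[...,0]>30)*255).astype(np.uint8)[s]
st,ce=cv2.connectedComponentsWithStats(m)[2:];print(st[1:,4],ce[1:]);i=1+st[1:,4].argmax()
P=pix2plane("scene",[ce[i]],z)[0];mid=P[:2]-.034*R[:2,0]
print("mid",mid,"tcp",T,"needed tool cm",R[:2,:2].T@(np.array([.568,.0328])-mid)*100)
cv2.imwrite("pics/g3.png",cv2.resize(im[200:330,240:400].astype(np.uint8),None,fx=5,fy=4.6))
E
```

```text
t 6.5 tcp [0.5683 0.0318 0.0694] shift cm [-0.08  0.16  0.89] turn [-0.    -0.    -0.003] F [-0.3  0.4 -2.5] w 0.0292 g 40.1
[299 270]
[13] [[300.38461538 270.61538462]]
mid [0.56833134 0.0342771 ] tcp [0.56838993 0.03178301 0.06956252] needed tool cm [0.01113    0.15097073]
```

View pics/g3.png

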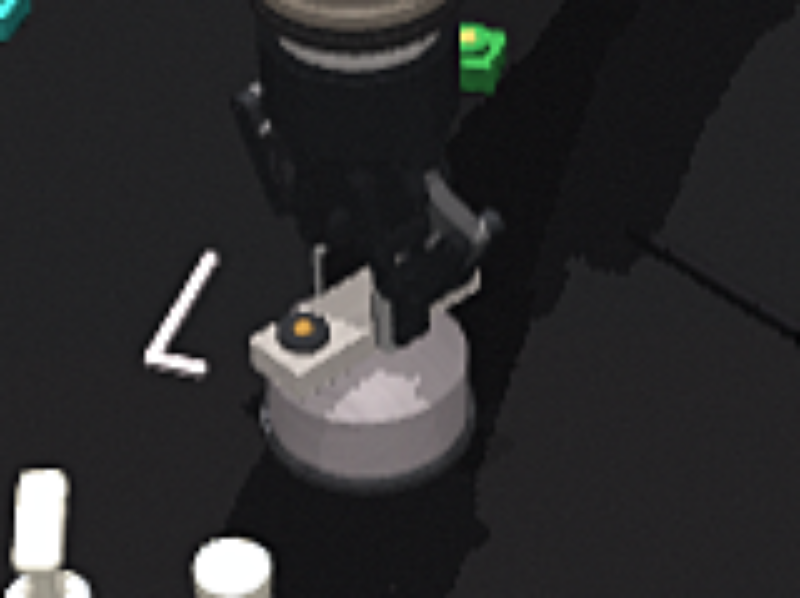

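The carrier is level about 9 mm above the crown, with its near disc at (300,271) and needing a shift of only 1.5 mm. I lower it in small steps and watch the force.

```bash
python3 -m crank '[[[-0.03,0.15,0],[0,0,0]],[[0,0,0.3],[0,0,0]],[[0,0,0.3],[0,0,0]],[[0,0,0],[0,0,0]],[[0,0,0],[0,0,0]]]' >/dev/null
python3 w.py 0.567 0.0305 0.0605 -0.2915
python3 -m crank '[[[0,0,0.1],[0,0,0]],[[0,0,0],[0,0,0]]]' |sed -n '2p;4p'
python3 -m crank '[[[0,0,0.1],[0,0,0]],[[0,0,0],[0,0,0]]]' |sed -n '2p;4p'
python3 w.py 0.567 0.0305 0.0605 -0.2915
```

```text
t 7.05 tcp [0.5673 0.0305 0.0631] shift cm [-0.03  0.    0.26] turn [ 0.     0.    -0.003] F [ 0.7  0.3 -2.2] w 0.0292 g 40.1
tcp_pos: [0.5674, 0.0305, 0.0622]
contact_force: [-0.3, -0.0, -2.8]
tcp_pos: [0.5674, 0.0304, 0.0612]
contact_force: [-0.4, 0.8, -1.7]
t 7.45 tcp [0.5674 0.0304 0.0612] shift cm [-0.04  0.    0.07] turn [ 0.     0.    -0.003] F [-0.4  0.8 -1.7] w 0.0288 g 40.1
```

```bash
for i in 1; do python3 -m crank '[[[0,0,0.05],[0,0,0]],[[0,0,0],[0,0,0]]]' |sed -n '2p;4p'; done
python3 -m crank '[[[0,0,0.05],[0,0,0]],[[0,0,0],[0,0,0]]]' |sed -n '2p;4p'
```

```text
tcp_pos: [0.5674, 0.0304, 0.0608]
contact_force: [0.1, 0.4, -1.8]
tcp_pos: [0.5675, 0.0304, 0.0604]
contact_force: [0.1, -0.3, -1.2]
```

```bash
python3 -m crank '[[[0,0,0.05],[0,0,0]],[[0,0,0],[0,0,0]]]' |sed -n '2p;4p'
python3 -m crank '[[[0,0,0.03],[0,0,0]],[[0,0,0],[0,0,0]]]' |sed -n '2p;4p'
```

```text
tcp_pos: [0.5675, 0.0304, 0.0603]
contact_force: [-2.3, -1.1, 4.5]
tcp_pos: [0.5675, 0.0304, 0.0602]
contact_force: [-4.1, -0.9, 8.2]
```

```bash
python3 -m crank '[[[0,0,-0.05],[0,0,0]],[[0,0,0],[0,0,0]]]' 2.5 20|sed -n '2p;4,6p'
python3 -m crank '[[[0,0,0],[0,0,0]],[[0,0,0],[0,0,0]]]' 3.1 20|sed -n '2p;4,6p'
python3 -m crank '[[[0,0,0],[0,0,0]],[[0,0,0],[0,0,0]],[[0,0,0],[0,0,0]]]' 3.5|sed -n '2p;4,6p'
python3 -m crank '[[[0,0,0],[0,0,0]],[[0,0,0],[0,0,0]],[[0,0,0],[0,0,0]]]' 5|sed -n '2p;4,6p'
python3 - <<'E'
from h import *
im,_=grab("scene","s4");cv2.imwrite("pics/g4.png",cv2.resize(im[200:330,240:400,::-1],None,fx=5,fy=4.6))
E
```

```text
tcp_pos: [0.5675, 0.0304, 0.0603]
contact_force: [-1.7, 0.5, 5.0]
grip_width: 0.029
gripper_force: 40.8
tcp_pos: [0.5676, 0.0305, 0.0599]
contact_force: [-0.4, 0.9, -0.2]
grip_width: 0.0307
gripper_force: 0.1
tcp_pos: [0.5674, 0.0304, 0.06]
contact_force: [-0.3, -0.4, 1.1]
grip_width: 0.0352
gripper_force: 0.0
tcp_pos: [0.5674, 0.0304, 0.06]
contact_force: [-0.4, 0.3, 0.8]
grip_width: 0.0497
gripper_force: 0.0
```

View pics/g4.png

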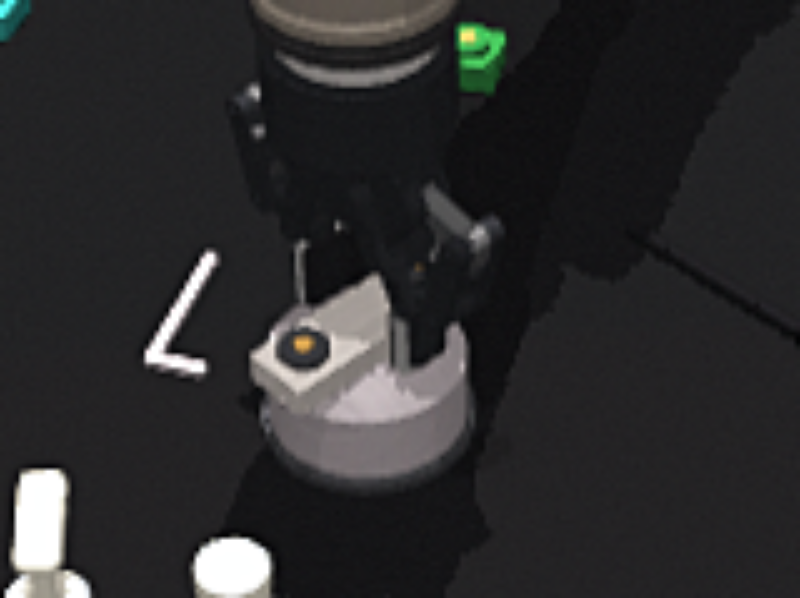

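The fingers are open and the carrier rests on the dome, with its near disc at about (300,274). I retreat straight up, move aside and check the level.

```bash
python3 -m crank '[[[0,0,-0.5],[0,0,0]],[[0,0,-1],[0,0,0]],[[0,0,-2],[0,0,0]],[[0,0,-4],[0,0,0]],[[0,0,-5],[0,0,0]]]'|sed -n '2p;4,6p'
python3 -m crank '[[[0,4,-2],[0,0,0]],[[0,5,0],[0,0,0]],[[0,5,0],[0,0,0]],[[0,5,0],[0,0,0]],[[0,4,0],[0,0,0]]]'|sed -n '2p'
python3 -m crank '[[[0,4,0],[0,0,0]],[[0,4,0],[0,0,0]],[[0,0,0],[0,0,0]],[[0,0,0],[0,0,0]]]'|sed -n '1,2p'
python3 - <<'E'
from h import *
a,da=grab("top","t5");b,db=grab("scene","s5")
for n,d,c in(("top",da,(301,188)),("scene",db,(313,272))):
    im=cv2.imread(f"pics/{n[0]}5.png").astype(int)
    K,D,R,t=cam(n);s=np.s_[c[1]-40:c[1]+40,c[0]-40:c[0]+40];m=np.zeros((480,640),np.uint8);m[s]=((im[...,2]-im[...,0]>30)*255).astype(np.uint8)[s]
    st,ce=cv2.connectedComponentsWithStats(m)[2:]
    P=pix2plane(n,ce[1:],.0819);print(n,st[1:,4],ce[1:],P[:,:2],P[:,:2].mean(0))
    v,u=np.mgrid[s];z=d[s].ravel();p=cv2.undistortPoints(np.c_[u.ravel(),v.ravel()].astype(float).reshape(-1,1,2),K,D)[:,0]
    X=(np.c_[p,np.ones(len(p))]*z[:,None]-t)@R;X=X[(z>0)&(X[:,2]>.069)&(X[:,2]<.1)]
    c0=X.mean(0);e=[.958,-.287,0];l=(X-c0)@e;q=(X-c0)@[.287,.958,0];k=np.linalg.lstsq(np.c_[l,q,np.ones(len(l))],X[:,2],rcond=None)[0]
    print(len(X),c0,"tilt deg along,across",np.degrees(np.arctan(k[:2])))
cv2.imwrite("pics/g5.png",cv2.hconcat([cv2.resize(a[120:260,230:370],(400,400),interpolation=2),cv2.resize(b[190:330,240:380],(400,400),interpolation=2)])[:,:,::-1])
E
```

```text
tcp_pos: [0.566, 0.0303, 0.1856]
contact_force: [0.6, 0.3, 0.2]
grip_width: 0.0504
gripper_force: 0.0
tcp_pos: [0.4995, -0.1927, 0.2063]
clock: 10.7
tcp_pos: [0.4772, -0.267, 0.2057]
top [16 19] [[302.5        163.        ]
 [292.84210526 196.15789474]] [[0.60178623 0.02087615]
 [0.537536   0.04060907]] [0.56966111 0.03074261]
796 [0.56725595 0.03048667 0.075663  ] tilt deg along,across [-1.9345326  -1.86329432]
scene [16 16] [[324.75  256.625]
 [300.    274.5  ]] [[0.53537242 0.04253334]
 [0.60318534 0.02450954]] [0.56927888 0.03352144]
616 [0.57372005 0.03593999 0.07682014] tilt deg along,across [-2.06549596 -4.93705532]
```

View pics/g5.png

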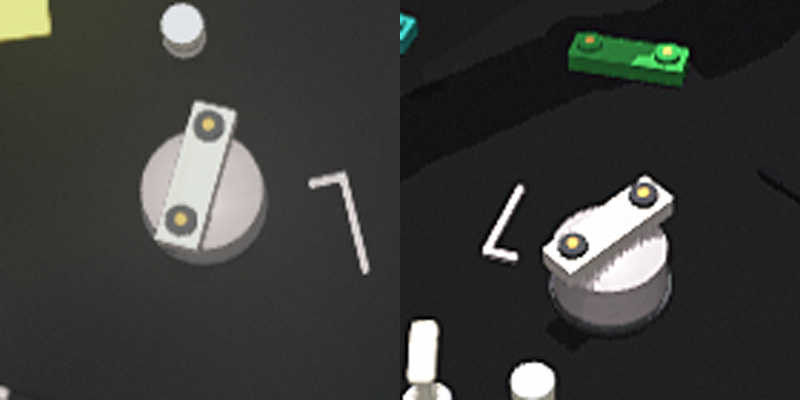

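The carrier rests across the dome, with discs at top (302,163) and (293,196). It is roughly centred with about 2° of tilt. I measure the tilt more carefully over several frames before deciding whether to trim it.

Run:
```python
from h import *
for n in("top","scene"):
  A=[];K,D,R,t=cam(n)
  for i in range(5):
    im,d=optics.grab_frame(n);z0=.0759
    e=np.array([.958,-.287]);f=np.array([.287,.958]);c=np.array([.5695,.0307 if n=="top" else .0335])
    Q=[np.r_[c+e*a+f*b,z0] for a,b in((-.02,-.012),(.02,-.012),(.02,.012),(-.02,.012))]
    m=np.zeros((480,640),np.uint8);cv2.fillPoly(m,[proj(n,Q).round().astype(int)],1)
    v,u=np.nonzero(m&(d>0));p=cv2.undistortPoints(np.c_[u,v].astype(float).reshape(-1,1,2),K,D)[:,0]
    X=(np.c_[p,np.ones(len(p))]*d[v,u][:,None]-t)@R
    w=(X[:,:2]-c);w=np.c_[w@e,w@f,np.ones(len(w))]
    from scipy.optimize import least_squares
    k=least_squares(lambda k:w@k-X[:,2],[0,0,.076],loss="soft_l1",f_scale=.001).x
    A.append(np.r_[np.degrees(k[:2]),k[2]*1000,len(X)])
    if i==0:   # check: flat stand / bench plane tilt as reference
        cc=proj(n,[[.4375,-.19,0]])[0].astype(int) if n=="top" else proj(n,[[.5,.1,0]])[0].astype(int)
        v,u=np.mgrid[cc[1]-12:cc[1]+12,cc[0]-12:cc[0]+12].reshape(2,-1);p=cv2.undistortPoints(np.c_[u,v].astype(float).reshape(-1,1,2),K,D)[:,0]
        Y=(np.c_[p,np.ones(len(p))]*d[v,u][:,None]-t)@R;Y=Y[d[v,u]>0];y=Y-Y.mean(0)
        print("bench ref",np.degrees(np.linalg.lstsq(np.c_[y[:,:2]@e,y[:,:2]@f],y[:,2],rcond=None)[0]),Y[:,2].mean())
  print(n,np.round(A,2))
```

```text
bench ref [-0.33231397  0.26310924] -0.0013680534100927635
top [[ -2.63  -3.77  74.22 289.  ]
 [ -2.4   -5.02  74.29 290.  ]
 [ -1.67  -2.13  74.43 289.  ]
 [ -2.22  -2.83  74.13 291.  ]
 [ -2.91  -3.14  74.27 291.  ]]
bench ref [0.09358424 0.07677361] 0.00028148056263017457
scene [[ -0.68   0.4   76.1  197.  ]
 [ -2.58  -1.11  76.07 198.  ]
 [ -1.37   0.2   75.84 198.  ]
 [ -1.23   1.02  76.02 198.  ]
 [ -1.69  -1.57  75.93 197.  ]]
```

The carrier is stable: about 2° along its length and 1–2° across, which matches an offset of 2–3 mm. That is close to level, so I hand in.

```bash
python3 -c "
from bench import r
print(r.hand_in())"
```

```text
the job is handed in; nothing more can be done
None
```

The carrier rests by itself, discs up, on the domed stand, about 2–3 mm off centre and tilted roughly 2–3°; the plain bar and look-alikes were not touched, and I handed the job in at about 11 s with no verdict returned.

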